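Roll a roller up into the drilling jig and clamp it

TASK

Load the aluminium roller into the drilling jig without grasping or lifting anything: with your fingertips, push it steadily up the ramp until it is fully home against the steel stop and the spring dog has come up behind it, and never let it get away and run back down. Then push the red cam lever round, outwards and on towards the foot of the ramp, until its cam clamps the roller tight, endways against the end fence, and take the hand away. Leave the jar of screws, the bit case and the file tin where they are.

Things in the scene. Friction and masses are not known exactly. Their poses are not given: they have to be found in the camera images.
- jig: Drilling jig on a plywood base, 325 x 192 x 12 mm, fixed to the bench. Origin on the bench under the channel's middle; x points uphill, y to the cam's side, z up; the x, y, z given below are in this frame, in mm. Channel between aluminium cheeks with inner faces at y = -59 and 59, 14 above the deck. Level infeed at z = 12 from x = -166 to -85, closed at its foot by a lip 8 high, then the ramp.
- ramp (a point): Foot of the ramp (x = -85, y = 0, z = 12) with the ramp's own axes: x up the slope, y as the jig's, z square out of the deck. The steel deck rises at 9 degrees (0.1584 per unit of jig x) all the way to the stop. A slot in its middle (y = -13..13, from x = 18 on) holds the spring dog.
- stop_face (a point): Face of the stop, a dark upright steel plate across the top of the ramp: x = 110, y = 0, z = 67; its top is at z = 92. Fully home, the roller lies against it with its centre at x = 82, z = 67.
- end_fence (a point): Face of the end fence, a dark steel block beside the roller's place, on the side away from the cam: x = 82, y = -59, z = 67; it runs x = 56..112, top at z = 84. Clamped, the roller's end lies against it, so that the roller's centre is at y = -4.
- drill_bush (a point): Top of the brass drill bush, x = 81, y = -4, z = 114, in the fixed drill plate that juts out from the stop over the roller's place: x = 69..125, y = -21..13, z = 102..110. Nothing else lies over the channel.
- cam_pivot (a point): Upright axis of the cam lever, at the lever's mid height: x = 86, y = 72.8, z = 83. The post under it is 56 high.
- roller: Solid polished aluminium roller with a blue band round its middle, 56 mm diameter, 110 mm long, 0.6 to 0.9 kg, slippery (friction about 0.3), rolls freely. Origin at its centre; its y axis is the roller's axis, x and z turn as it rolls. Starts at rest on the level infeed, across the channel.
- dog (a joint): Spring dog in the slot, a steel arm with a small brass roller at its tip. 0 rad = fully up (tip 13 mm above the deck at x = 57), about 0.4 = pressed flush. The roller presses it down in passing (about 1 N); it springs fully up only once the roller is right home. The released roller then settles back about 3 mm against it and stays.
- cam_lever (a joint): Lever with a red grip; at q rad it points 0.873 + q anticlockwise from the jig's x, seen from above. 0 = open, end stop 1.745; its cam (disc under it, 18 mm radius, z = 58..76) grips a roller that is home from about 1.45 on. Stiff (0.06 N m), stays where left. Straight bar at z = 83, radius 5; red grip 40 to 78 mm from the pivot, radius 8.
- screw_jar: Glass jar of screws with a green lid, 67 mm round, 95 mm high, origin under its centre. Leave alone.
- bit_case: Grey and red case of drill bits, 110 x 64 x 26 mm, origin under its centre. Leave alone.
- file_tin: Flat grey metal tin, 132 x 72 x 22 mm, origin under its centre. Leave alone.

How it is judged:
On the way, in this order (a step that is already met when the one before it is completed fails the run):
1. the roller is home at the stop with the dog up behind it, the cam lever still open (x of roller in the frame of jig above 0.0765 m and value of joint dog below 0.12 rad and angle between the y axis of roller and the y axis of jig, either way round below 0.06 rad and value of joint cam_lever below 0.6 rad), for 0.2 s.
2. the cam lever is round and the cam bears on the roller (x of roller in the frame of jig above 0.0765 m and value of joint dog below 0.12 rad and angle between the y axis of roller and the y axis of jig, either way round below 0.06 rad and value of joint cam_lever above 1.25 rad and contact force between cam_lever and roller above 1 N), for 0.1 s.
At the end, for the whole second after the job is handed in: The roller lies still within 5.5 mm of fully home at the stop, square to the jig within 0.06 rad, with the dog up behind it (joint under 0.12 rad) and its end against the end fence (within 2.5 mm); the cam lever is past 1.25 rad and the cam bears on the roller with more than 1 N (all of step 2 and y of roller in the frame of jig below -0.0015 m and linear speed of roller below 0.01 m/s); the robot touches nothing.
It fails at once if the roller is lifted more than 8 mm off the deck ((z of roller in the frame of jig above 0.048 m and z of roller in the frame of ramp above 0.036 m) or z of roller in the frame of jig above 0.076 m).
It fails at once if the roller is out of the channel (z of roller in the frame of jig below 0.03 m or x of roller in the frame of jig below -0.16 m).
It fails at once if the roller gets away: it runs faster than 0.3 m/s (linear speed of roller above 0.3 m/s).
It fails at once if a bystander is shifted by more than 20 mm or lifted (distance of any of screw_jar, bit_case, file_tin from where it was at the start of the episode above 0.02 m).
It fails at once if the jar of screws is tipped (angle between screw_jar's own z axis and vertical above 0.3 rad).
It also fails if it takes over 61 s, if anything falls off the work surface, if the arm or the gripper's body presses on something with over 40 N, if the wrist force passes 120 N, or if a joint passes its speed limit or range.

ROBOT

A 7-joint arm with a two-finger parallel gripper is mounted at the origin on a cart in front of the work surface, level with it; the furniture and walls round the work are solid. World frame = base frame: x ahead of the robot, y to its left, z up, the work surface at z = 0. Lengths are in m, angles in rad, forces in N, time in s.
With the tool pointing down it reaches from about 0.425 to 0.925 m from the base axis. Payload 6.8 kg.
Tool frame: the origin (TCP) lies midway between the tips of the shut fingers; the grasp point (between the pads) lies 19 mm behind it; z points along the fingers, y is the direction in which the jaws open and shut (so a half turn about z gives the same grasp; the last joint's range is limited). The gripper opens to 85 mm and grips with 20 to 120 N. Pads are 22 mm wide; open, the fingers measure 114 mm over their backs; the gripper's body (76 mm by 85 mm) begins 54 mm behind the grasp point. The pads swing forward as they close: fully open they stand 13 mm farther back than shut.
Start: joints at [1.083, 0.477, 0.022, 1.555, -0.011, 1.109, -0.083], TCP at [0.25, -0.627, 0.204] pointing down, gripper open.
Joint ranges: [-2.96, 2.96], [-0.34, 2.1], [-1.41, 1.46], [0.24, 2.44], [-1.37, 4.51], [0.17, 1.92], [-2.96, 2.96]. Speed limits (rad/s): [2.39, 2.39, 3.14, 3.14, 3.14, 3.14, 3.14].

INTERFACE

Orientations are given as a unit quaternion [x, y, z, w].
In Python, from workcell import arm gives the robot as it stands. The module is installed in compiled form; this text tells all that it offers.
- The arm moves only by the tool move_arm, never from a script. Its arguments are lists of equal length, an entry for each row: "linear": the shift along the tool's x, y, z in mm, a list of three; "rot": the turn, a rotation vector about the tool's x, y, z in degrees, a list of three. A call has 1 to 20 rows; each row shifts and turns the commanded pose from where the row before left it, along the tool's axes as they then stand; what a row does not reach is not made up. A row lasts 1/12 s, in which the tool goes at most 41.7 mm and 7.16 degrees, less where a joint would pass 70% of its speed; a pose out of reach is approached as far as the arm can. A call with a gripper value outside its range is refused whole. "claw" is the closure, from 0 (fully open) to 1 (shut), set as the call begins (left out, the last holds). The fingers move at their own pace and stop on an object; "grip_force" is the grip in N (left out, the last holds). Time passes only in rows, so rows that do not move let the fingers close. It gives the time, the measured TCP pose, the force and the opening at its end, in the units of the state.
- arm.state(): the state, without advancing time (a new reading comes with each control period).
- arm.capture(name): name is "side" or "top"; returns a dict with "img" (400x640x3 uint8, red, green, blue), "depth" (400x640 float32, m along the optical axis (not along the pixel's ray), 0 where there is no reading), "mtx" (3x3 intrinsics, pixels), "view" (4x4, takes a point from world to camera coordinates). Camera axes: x right, y down, z forward; pixel columns grow to the right and rows downward; lengths in m; the calibration is good to about 2 mm. A picture is of the moment at which its call begins.
- arm.sign_off(): hands the job in, once; it reports no verdict.
The state is a dict: "time_s": time; "joint_pos": joint angles; "dq": joint speeds; "effort": joint torques, N m; "ee_pos": TCP position; "tool_rot": TCP orientation; "ft_force": force on the tool from outside, world axes, zero at the start; "torque": the same for the moment, N m; "grip_width": finger opening in m.
Only numpy, scipy, OpenCV 4.12 (cv2) and the standard library are available. Lean on these libraries where they do the work, as an engineer would, in place of code of your own. Each camera call takes 0.05 s, during which the arm holds its last target. There are 200 camera calls.

## Working session

There is one attempt and no reset: what is moved stays moved. The work goes in short steps, Python scripts to look and compute and a tool call to move; the robot and the scene stay as the last step left them, time stands still between calls to the robot, and variables do not carry over. Pictures are saved under pics/ and viewed, about 8 in all and at most 12, crops included, and the job is handed in when it is done.

Besides the shell and the picture viewer there is one more tool, called as name(argument=value, ...), one argument or row to a line, values as JSON. move_arm: Moves the arm, as the interface text tells. Its arguments: {"type":"object","properties":{"linear":{"type":"array"},"rot":{"type":"array"},"claw":{"type":"number"},"grip_force":{"type":"number"}},"required":["linear","rot"]}

```bash
mkdir -p pics; cat > h.py <<'E'
import numpy as np, cv2
from workcell import arm
def cap(n,f=None):
    c=arm.capture(n)
    if f: cv2.imwrite('pics/'+f+'.png',cv2.cvtColor(c['img'],cv2.COLOR_RGB2BGR)); np.savez('pics/'+f+'.npz',**c)
    return c
def px(c,u,v,z=None):
    K=c['mtx'];V=np.linalg.inv(c['view']);r=np.linalg.inv(K)@[u,v,1]
    if z is None:
        d=c['depth'][int(round(v)),int(round(u))];return (V@np.r_[r*d,1])[:3]
    o=V[:3,3];w=V[:3,:3]@r;return o+w*(z-o[2])/w[2]
def proj(c,p):
    q=c['view']@np.r_[p,1];q=c['mtx']@q[:3];return q[:2]/q[2]
E
python3 - <<'E'
from h import *
for n in('top','side'):
    c=cap(n,n+'0');print(n,np.linalg.inv(c['view'])[:3].round(3).tolist())
s=arm.state();print({k:np.round(v,3).tolist() for k,v in s.items()})
E
```

```text
top [[0.017, -0.992, 0.129, 0.455], [-1.0, -0.02, -0.019, 0.086], [0.022, -0.128, -0.991, 1.188]]
side [[-0.967, -0.111, 0.23, 0.388], [-0.256, 0.386, -0.887, 0.915], [0.01, -0.916, -0.401, 0.463]]
{'time_s': 0.1, 'joint_pos': [1.083, 0.478, 0.022, 1.556, -0.012, 1.109, -0.083], 'dq': [-0.0, -0.002, -0.001, -0.002, 0.001, 0.0, -0.001], 'effort': [0.004, -59.776, 1.613, -28.195, 0.013, 0.005, 0.0], 'ee_pos': [0.25, -0.626, 0.203], 'tool_rot': [0.982, 0.189, -0.0, -0.001], 'ft_force': [0.202, -0.781, 0.322], 'torque': [0.037, -0.013, -0.043], 'grip_width': 0.085}
```

View pics/top0.png

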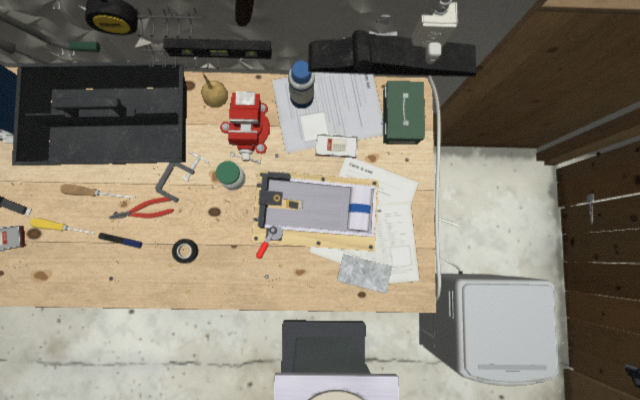

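View pics/side0.png

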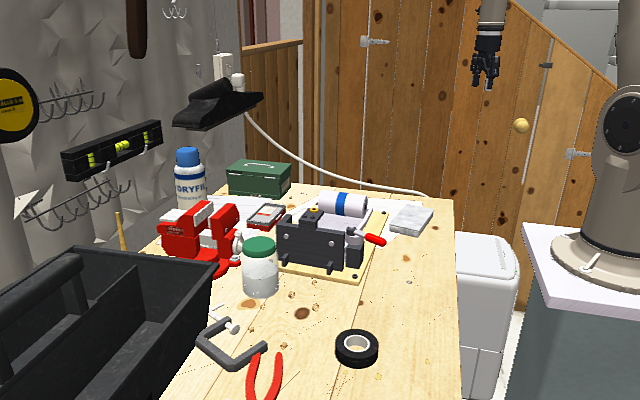

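```bash
python3 - <<'E'
import cv2
a=cv2.imread('pics/top0.png')[160:300,240:440]
cv2.imwrite('pics/c1.png',cv2.resize(a,None,fx=4,fy=4,interpolation=cv2.INTER_CUBIC))
E
```

```text
(no output)
```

View pics/c1.png

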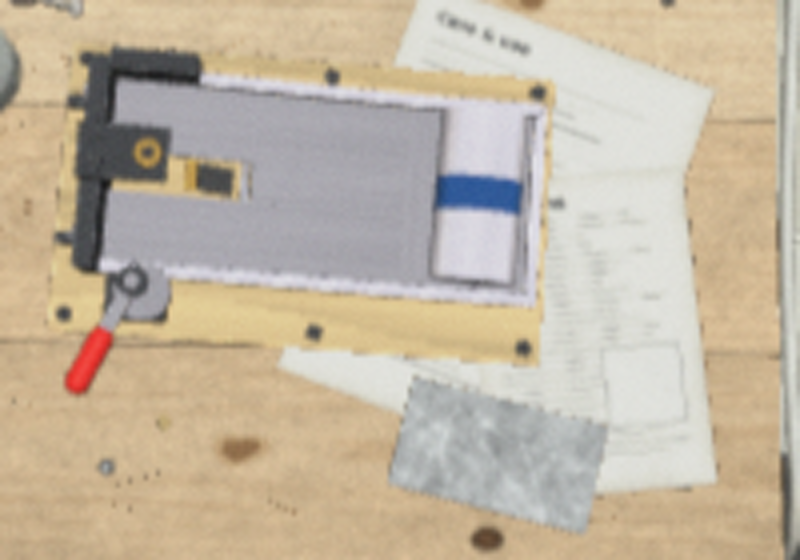

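```bash
cat >> h.py <<'E'
def load(f): return dict(np.load('pics/'+f+'.npz'))
E
python3 - <<'E'
from h import *
from scipy.optimize import least_squares
c=load('top0')
P=lambda a,b,z:px(c,240+a/4,160+b/4,z)
B={k:P(a,b,.012) for k,(a,b) in dict(BR=(540,362),TR=(555,82),BL=(48,328)).items()}
for k in B:print(k,B[k].round(4))
print(np.linalg.norm(B['BR']-B['BL']),np.linalg.norm(B['BR']-B['TR']))
d=B['BL']-B['BR'];print('th from base',np.arctan2(d[1],d[0])); d=B['BR']-B['TR'];print(np.arctan2(d[1],d[0])-np.pi/2)
J=[(81,-4,114,147,152),(86,72.8,88,131,280),(86+76*np.cos(.873),72.8+76*np.sin(.873),87,77,383)]
W=[P(a,b,z/1e3) for *_,z,a,b in J]
def f(p):
    R=np.array([[np.cos(p[2]),-np.sin(p[2])],[np.sin(p[2]),np.cos(p[2])]])
    r=[R@np.array(j[:2])/1e3+p[:2]-w[:2] for j,w in zip(J,W)]
    for a,b,s in(('BL','BR',325),('TR','BR',192)):
        e=[1,0] if s==325 else [0,-1]
        r.append((R@np.array(e)*s/1e3-(B[a]-B[b])[:2])*.7)
    return np.concatenate(r)
s=least_squares(f,[.45,-.1,1.6]);print(s.x,s.fun.round(4))
t=s.x[2];R=np.array([[np.cos(t),-np.sin(t)],[np.sin(t),np.cos(t)]])
toj=lambda w:(R.T@(w[:2]-s.x[:2])*1e3).round(1)
for k in B:print(k,toj(B[k]))
# roller: band, ends
for n,a,b,z in(('band',480,193,.068),('end+',473,283,.05),('end-',483,98,.05),('tin',498,455,.022)):
    w=P(a,b,z);print(n,w.round(3),toj(w), px(c,240+a/4,160+b/4).round(3))
for a,b in((480,240),(480,150),(450,240),(510,240),(520,240),(300,120),(300,240),(150,120)): w=P(a,b,0);w=px(c,240+a//4,160+b//4);print(a,b,w.round(4),toj(w))
E
```

```text
BR [ 0.469  -0.0955  0.012 ]
TR [ 0.6557 -0.1055  0.012 ]
BL [0.4854 0.2276 0.012 ]
0.32350340028700036 0.1869271850985084
th from base 1.5200569515267077
1.5170521649702606
[0.58136857 0.0731959  1.53873697] [-0.002  -0.0053 -0.0024 -0.0071  0.0044  0.0124 -0.0042  0.0012  0.0037
  0.0027]
BR [-172.2  106.9]
TR [-176.2  -80. ]
BL [151.3 100.9]
band [ 0.574 -0.049  0.068] [-122.1    3.6] [ 0.574 -0.049  0.068]
end+ [ 0.518 -0.047  0.05 ] [-121.8   59.6] [ 0.52  -0.051  0.016]
end- [ 0.638 -0.053  0.05 ] [-123.9  -60.3] [ 0.643 -0.057  0.014]
tin [ 0.409 -0.067  0.022] [-145.3  168.1] [ 0.409 -0.067  0.022]
480 240 [ 0.5439 -0.0486  0.0697] [-123.    33.5]
480 150 [ 0.603  -0.0489  0.0653] [-121.3  -25.5]
450 240 [ 0.544  -0.029   0.0645] [-103.3   34.1]
510 240 [ 0.5451 -0.0677  0.0593] [-142.    31.7]
520 240 [ 0.5492 -0.0824  0.0104] [-156.5   27.2]
300 120 [0.6245 0.0653 0.0253] [ -6.5 -43.3]
300 240 [0.5457 0.0638 0.02  ] [-10.5  35.4]
150 120 [0.6204 0.1644 0.039 ] [ 92.4 -36.1]
```

```bash
cat > pose.py <<'E'
from h import *
from scipy.optimize import least_squares
c0=load('top0')
P=lambda a,b,z:px(c0,240+a/4,160+b/4,z)
if 1:
    # jig x,y,z, crop px
    J=[(81,-4,114,147,152),(86,72.8,88,131,280),(-10,59,0,0,0)][:2]
    W=[P(a,b,z/1e3) for *_,z,a,b in J]
    B={k:P(a,b,.012) for k,(a,b) in dict(BR=(540,362),TR=(555,82),BL=(48,328)).items()}
    def f(p):
        R=np.array([[np.cos(p[2]),-np.sin(p[2])],[np.sin(p[2]),np.cos(p[2])]])
        r=[R@np.array(j[:2])/1e3+p[:2]-w[:2] for j,w in zip(J,W)]
        r.append((R@[.325,0]-(B['BL']-B['BR'])[:2])*.7); r.append((R@[0,-.192]-(B['TR']-B['BR'])[:2])*.7)
        return np.concatenate(r)
    s=least_squares(f,[.45,-.1,1.6])
t=s.x[2];R=np.array([[np.cos(t),-np.sin(t)],[np.sin(t),np.cos(t)]]);T=s.x[:2]
toj=lambda w:(R.T@(np.array(w)[:2]-T)*1e3).round(1)
tow=lambda x,y:(R@np.array([x,y])/1e3+T)
E
python3 - <<'E'
from pose import *
print(s.x,s.fun.round(4))
for k in B:print(k,toj(B[k]))
for n,a,b,z in(('band',480,193,.068),('tip',77,383,.087),('end+',473,283,.05),('end-',483,98,.05)):print(n,toj(P(a,b,z)))
# overlay
im=cv2.resize(c0['img'][160:300,240:440][:,:,::-1],None,fx=4,fy=4,interpolation=cv2.INTER_CUBIC)
def pj(x,y,z): u,v=proj(c0,np.r_[tow(x,y),z/1e3]);return (int((u-240)*4+2),int((v-160)*4+2))
def line(*p,col=(0,255,0)): cv2.polylines(im,[np.array([pj(*q) for q in p])],False,col,1)
for y in(-59,59): line((-166,y,26),(-85,y,26),(110,y,57))
line((110,-59,92),(110,59,92)); line((56,-59,84),(112,-59,84)); line((69,-21,110),(125,-21,110),(125,13,110),(69,13,110),(69,-21,110))
line((-85,-59,12),(-85,59,12),col=(0,0,255));line((18,-13,28),(18,13,28),col=(0,0,255)); line((-166,-59,20),(-166,59,20),col=(255,0,0))
for q in(0,.2): line((86,72.8,88),(86+86*np.cos(.873+q),72.8+86*np.sin(.873+q),88))
cv2.imwrite('pics/o1.png',im)
E
```

```text
[0.58188838 0.07879465 1.51907994] [ 0.0001  0.0002 -0.0001 -0.0002  0.0003  0.001   0.0036  0.0001]
BR [-179.9  103.7]
TR [-180.2  -83.2]
BL [143.6 104. ]
band [-127.7    1.4]
tip [114.  137.6]
end+ [-128.6   57.4]
end- [-128.3  -62.5]
```

View pics/o1.png

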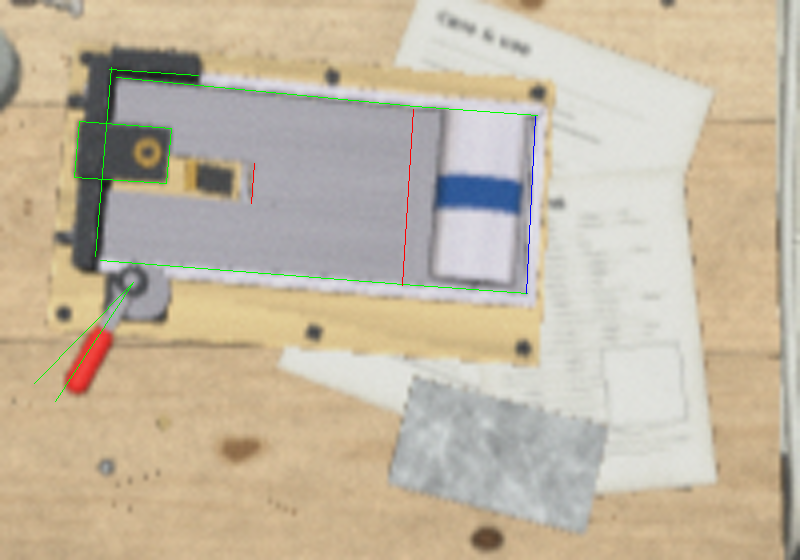

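```bash
cat >> pose.py <<'E'
from scipy.spatial.transform import Rotation as Ro
from workcell import arm
import sys
def cur():
    s=arm.state();return np.array(s['ee_pos']),Ro.from_quat(s['tool_rot'])
def tool(tilt=0,spin=0):  # tool x uphill, z down, tilted (deg)
    X=np.r_[R[:,0],0];Z=np.r_[0,0,-1];return Ro.from_matrix(np.c_[X,np.cross(Z,X),Z])*Ro.from_euler('yz',[tilt,spin],degrees=True)
def plan(x,y,z,rot,n):  # straight rows from current to jig point (mm)
    p,r=cur();g=np.r_[tow(x,y),z/1e3];rv=(r.inv()*rot).as_rotvec()
    L=[];A=[];q=p.copy();rr=r
    for i in range(n):
        tgt=p+(g-p)*(i+1)/n
        l=(rr.inv().apply(tgt-q)*1e3).round(1);a=np.degrees(rv/n).round(2)
        q=q+rr.apply(l/1e3);rr=rr*Ro.from_rotvec(np.radians(a));L.append(l.tolist());A.append(a.tolist())
    print('{"linear":%s,\n"rot":%s}'%(L,A))
def where():
    p,r=cur();s=arm.state();print('t',s['time_s'],'jig',toj(p),round(p[2]*1e3,1),'rot err vs tool(9)',np.degrees((tool(9).inv()*r).as_rotvec()).round(2),'F jig',(R.T@np.array(s['ft_force'])[:2]).round(2),round(s['ft_force'][2],2),'w',s['grip_width'])
E
python3 - <<'E'
from pose import *
plan(-200,0,180,tool(9),18)
E
```

```text
{"linear":[[27.0, -19.5, 1.3], [28.2, -17.7, 1.6], [29.2, -15.9, 1.9], [30.1, -14.0, 2.2], [31.0, -12.0, 2.4], [31.6, -10.1, 2.8], [32.1, -8.0, 3.1], [32.6, -6.0, 3.4], [32.9, -3.9, 3.6], [33.0, -1.8, 3.9], [33.1, 0.4, 4.2], [32.9, 2.4, 4.4], [32.7, 4.5, 4.6], [32.3, 6.6, 4.9], [31.7, 8.6, 5.0], [31.1, 10.7, 5.3], [30.4, 12.6, 5.4], [29.4, 14.6, 5.6]],
"rot":[[0.28, 0.44, -3.62], [0.28, 0.44, -3.62], [0.28, 0.44, -3.62], [0.28, 0.44, -3.62], [0.28, 0.44, -3.62], [0.28, 0.44, -3.62], [0.28, 0.44, -3.62], [0.28, 0.44, -3.62], [0.28, 0.44, -3.62], [0.28, 0.44, -3.62], [0.28, 0.44, -3.62], [0.28, 0.44, -3.62], [0.28, 0.44, -3.62], [0.28, 0.44, -3.62], [0.28, 0.44, -3.62], [0.28, 0.44, -3.62], [0.28, 0.44, -3.62], [0.28, 0.44, -3.62]]}
```

move_arm(
  linear=[
    [27,-19.5,1],
    [28,-17.5,1.5],
    [29,-16,2],
    [30,-14,2],
    [31,-12,2.5],
    [31.5,-10,3],
    [32,-8,3],
    [32.5,-6,3.5],
    [33,-4,3.5],
    [33,-2,4],
    [33,0.5,4],
    [33,2.5,4.5],
    [32.5,4.5,4.5],
    [32.5,6.5,5],
    [31.5,8.5,5],
    [31,10.5,5.5],
    [30.5,12.5,5.5],
    [29.5,14.5,5.5],
    [0,0,0],
    [0,0,0],
  ],
  rot=[
    [0.28,0.44,-3.6],
    [0.28,0.44,-3.6],
    [0.28,0.44,-3.6],
    [0.28,0.44,-3.6],
    [0.28,0.44,-3.6],
    [0.28,0.44,-3.6],
    [0.28,0.44,-3.6],
    [0.28,0.44,-3.6],
    [0.28,0.44,-3.6],
    [0.28,0.44,-3.6],
    [0.28,0.44,-3.6],
    [0.28,0.44,-3.6],
    [0.28,0.44,-3.6],
    [0.28,0.44,-3.6],
    [0.28,0.44,-3.6],
    [0.28,0.44,-3.6],
    [0.28,0.44,-3.6],
    [0.28,0.44,-3.6],
    [0,0,0],
    [0,0,0],
  ],
  claw=0.25,
)

```text
time_s: 1.77
ee_pos: [0.5726, -0.1203, 0.18]
tool_rot: [0.724, 0.686, 0.057, -0.054]
ft_force: [-0.6, -1.7, -0.4]
grip_width: 0.0641
```

```bash
python3 - <<'E'
from pose import *
where();plan(-205,0,25,tool(9),6)
E
```

```text
t 1.7667 jig [-199.3   -1. ] 180.0 rot err vs tool(9) [ 0.01 -0.03  0.12] F jig [-1.69  0.56] -0.45 w 0.06406301898968493
{"linear":[[-5.0, -0.1, 25.4], [-4.9, -0.2, 25.3], [-5.0, -0.1, 25.4], [-5.0, -0.2, 25.4], [-4.9, -0.2, 25.4], [-5.0, -0.1, 25.3]],
"rot":[[-0.0, 0.01, -0.02], [-0.0, 0.01, -0.02], [-0.0, 0.01, -0.02], [-0.0, 0.01, -0.02], [-0.0, 0.01, -0.02], [-0.0, 0.01, -0.02]]}
```

move_arm(
  linear=[
    [-5,0,25.4],
    [-5,0,25.4],
    [-5,0,25.4],
    [-5,0,25.4],
    [-5,0,25.4],
    [-5,-1,25.4],
    [0,0,0],
  ],
  rot=[
    [0,0,0],
    [0,0,0],
    [0,0,0],
    [0,0,0],
    [0,0,0],
    [0,0,0],
    [0,0,0],
  ],
)

```text
time_s: 2.35
ee_pos: [0.5658, -0.1304, 0.0203]
tool_rot: [0.726, 0.683, 0.053, -0.057]
ft_force: [-1.5, -0.6, -0.4]
grip_width: 0.0643
```

```bash
python3 - <<'E'
from pose import *
where()
a=cap('side','s1');b=cap('top','t1')
A=cv2.resize(a['img'][170:290,250:450],None,fx=4,fy=4)[:300]
A=cv2.resize(a['img'][160:260,270:430],(800,500)) [:, :, ::-1]
cv2.imwrite('pics/c2.png',A)
E
```

```text
t 2.35 jig [-209.7    5.3] 20.3 rot err vs tool(9) [ 0.45 -0.09  0.57] F jig [-0.63  1.44] -0.36 w 0.06429751166533695
```

View pics/c2.png

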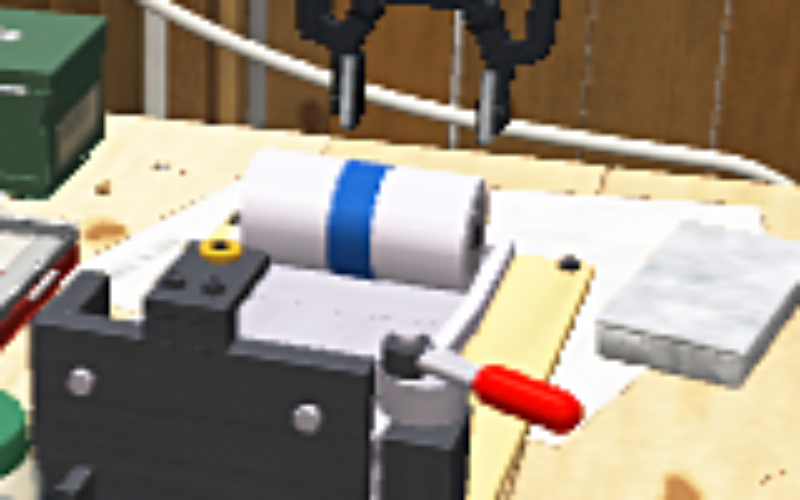

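```bash
python3 - <<'E'
from pose import *
where()
c=load('s1');p,r=cur()
f=lambda w:((proj(c,w)-[270,160])*5).round()
for y in(-39,39):
  for z in(0,-10,-20): print(y,z,f(p+r.apply([0,y/1e3,z/1e3])))
# finger depth from side pic: left tip crop (348,120), right (488,135)
for a,b in((348,115),(345,80),(488,128),(488,90)): w=px(c,270+a//5,160+b//5); print(toj(w),w.round(3))
E
```

```text
t 2.45 jig [-209.1    1.5] 24.9 rot err vs tool(9) [ 0.06 -0.12  0.47] F jig [-0.12 -0.9 ] 0.8 w 0.06398777526364828
-39 0 [477. 195.]
-39 -10 [478. 176.]
-39 -20 [480. 157.]
39 0 [330. 176.]
39 -10 [331. 158.]
39 -20 [332. 139.]
[-205.1  -29.2] [ 0.6   -0.128  0.061]
[-206.8  -30.2] [ 0.601 -0.129  0.08 ]
[-200.7   44.2] [ 0.527 -0.119  0.067]
[-205.1   42.3] [ 0.529 -0.124  0.084]
```

```bash
python3 - <<'E'
from pose import *
c=cap('side','s2');where()
for u in (339,340,367,368):
  for v in range(172,204,2):
    w=px(c,u,v); j=toj(w)
    if -225<j[0]<-180: print(u,v,j,round(w[2]*1e3))
cv2.imwrite('pics/c3.png',cv2.resize(c['img'][140:240,270:430],(800,500))[:, :, ::-1])
E
```

```text
t 2.5 jig [-2.088e+02  1.000e-01] 26.2 rot err vs tool(9) [-0.1  -0.14  0.42] F jig [0.68 0.43] 0.37 w 0.06413361000101811
339 172 [-206.1  -30.3] 91
339 174 [-208.2  -30.7] 85
339 176 [-210.4  -31.1] 78
339 178 [-203.1  -29.1] 76
339 180 [-207.3  -30. ] 69
339 182 [-208.7  -30.2] 63
340 172 [-213.5  -29.6] 88
340 174 [-212.7  -29.3] 83
340 176 [-218.2  -30.5] 76
340 178 [-215.1  -29.5] 72
340 180 [-215.5  -29.5] 66
340 182 [-219.1  -30.2] 59
367 172 [-209.    40.7] 98
367 174 [-210.7   40.7] 92
367 176 [-212.9   40.6] 86
367 178 [-210.6   41.3] 82
367 180 [-210.1   41.7] 77
367 182 [-207.    42.6] 72
367 184 [-211.3   42.1] 65
368 172 [-205.2   43.9] 100
368 174 [-214.7   42.5] 91
368 176 [-208.8   43.9] 88
368 178 [-211.8   43.6] 82
368 180 [-210.1   44.2] 77
368 182 [-206.    45.3] 73
368 184 [-208.8   45.1] 67
```

View pics/c3.png

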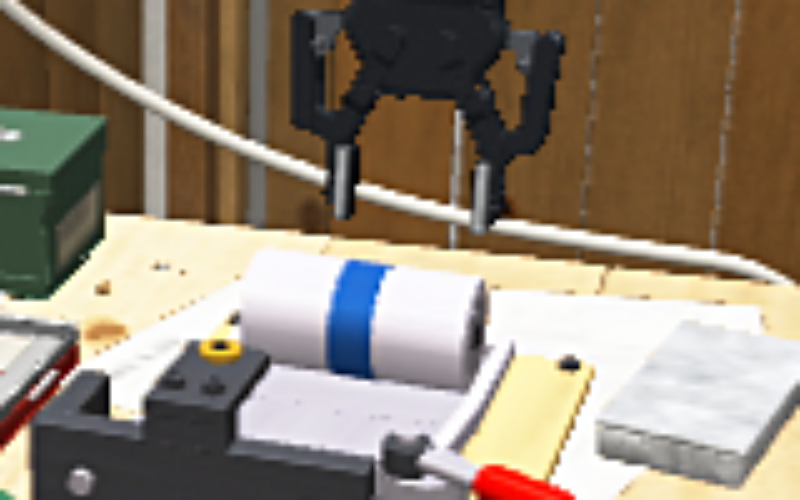

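```bash
python3 - <<'E'
from pose import *
c=load('s2')
print('bush',px(c,314,209.6),tow(81,-4), proj(c,np.r_[tow(81,-4),.114]))
for n,a,b in(('tableR',560,230),('rollertop band',365,285)): w=px(c,270+a/5,140+b/5);print(n,w.round(3),toj(w))
t=cap('top','t2');where()
p,r=cur()
for y in(-39,39): print(proj(t,p+r.apply([0,y/1e3,-.01])))
d=t['depth'][170:250,370:440:2]
V=np.linalg.inv(t['view'])
for u in range(372,450,3):
  w=[px(t,u,v) for v in (195,203,214,222,230)]
  print(u,[(toj(q).tolist(),round(q[2]*1e3)) for q in w])
E
```

```text
bush [0.58870455 0.16181914 0.11321299] [0.5900702  0.15947958] [313.63653224 208.67027239]
tableR [ 0.504 -0.259  0.015] [-341.9   60.4]
rollertop band [ 0.571 -0.038  0.062] [-117.     4.4]
t 2.55 jig [-208.7   -0.7] 26.8 rot err vs tool(9) [-0.18 -0.15  0.38] F jig [-0.44 -0.21] 1.03 w 0.06374366621903463
[389.31351982 225.89944943]
[390.95571572 196.16240442]
372 [([-163.9, -42.4], 14), ([-164.7, -20.7], 16), ([-166.0, 8.8], 18), ([-166.5, 30.3], 22), ([-168.1, 51.0], 19)]
375 [([-170.3, -41.4], 25), ([-172.5, -21.1], 18), ([-174.1, 8.1], 17), ([-175.9, 28.9], 13), ([-177.2, 49.9], 11)]
378 [([-182.0, -45.5], 1), ([-183.0, -23.8], 1), ([-184.6, 5.8], 1), ([-185.9, 27.2], -1), ([-187.1, 48.5], -1)]
381 [([-189.9, -45.9], 2), ([-190.9, -24.2], 2), ([-191.8, 5.8], 6), ([-193.1, 27.1], 5), ([-194.4, 48.2], 3)]
384 [([-197.3, -45.9], 6), ([-198.4, -24.3], 6), ([-201.3, 4.3], -3), ([-201.6, 26.2], 1), ([-202.5, 47.7], 3)]
387 [([-207.1, -47.9], -4), ([-207.0, -25.3], 2), ([-208.0, 4.6], 5), ([-209.0, 26.0], 5), ([-210.9, 47.0], 1)]
390 [([-214.4, -47.8], 1), ([-214.6, -25.6], 5), ([-21
[... 1601 characters left out ...]
 6.2], 403), ([-217.7, 20.3], 401), ([-219.4, 39.6], 397), ([-219.6, 54.1], 398), ([-332.7, 38.1], -4)]
435 [([-218.6, 7.7], 415), ([-219.7, 21.5], 413), ([-221.0, 40.7], 411), ([-221.0, 55.0], 413), ([-221.2, 69.1], 414)]
438 [([-222.2, 8.2], 421), ([-223.7, 21.8], 418), ([-222.5, 41.8], 424), ([-222.6, 55.8], 425), ([-224.1, 69.3], 421)]
441 [([-225.4, 8.9], 428), ([-225.2, 23.1], 430), ([-224.5, 42.6], 434), ([-224.6, 56.4], 436), ([-229.0, 69.0], 422)]
444 [([-226.7, 10.5], 441), ([-226.6, 24.5], 443), ([-227.2, 43.2], 442), ([-227.0, 56.9], 445), ([-227.8, 70.2], 443)]
447 [([-228.1, 12.0], 453), ([-228.1, 25.7], 454), ([-229.2, 44.0], 453), ([-228.4, 57.7], 456), ([-228.2, 71.1], 458)]
```

move_arm(
  linear=[
    [0,0,0],
    [0,0,0],
    [0,0,0],
    [0,0,0],
    [0,0,0],
    [0,0,0],
  ],
  rot=[
    [0,0,0],
    [0,0,0],
    [0,0,0],
    [0,0,0],
    [0,0,0],
    [0,0,0],
  ],
)

```text
time_s: 3.05
ee_pos: [0.5708, -0.1289, 0.0254]
tool_rot: [0.725, 0.684, 0.056, -0.053]
ft_force: [-1.1, 1.1, 0.0]
grip_width: 0.0644
```

```bash
cat > tip.py <<'E'
from pose import *
def tips(f):
    c=cap('side',f);p,r=cur()
    H,W=c['depth'].shape;u,v=np.meshgrid(np.arange(W),np.arange(H));d=c['depth']
    q=np.stack([(u-c['mtx'][0,2])/c['mtx'][0,0]*d,(v-c['mtx'][1,2])/c['mtx'][1,1]*d,d,np.ones_like(d)],-1)@np.linalg.inv(c['view']).T
    Q=q[...,:3].astype(float); L=r.inv().apply((Q-p).reshape(-1,3)).reshape(Q.shape)*1e3
    m=(d>0)&(abs(L[...,0])<30)&(abs(L[...,1])<75)&(L[...,2]>-110)&(L[...,2]<30)&(Q[...,2]>.012)
    for s in(-1,1):
        k=m&(L[...,1]*s>0);X=L[k];W_=Q[k];z=np.percentile(X[:,2],97);b=X[:,2]>z-15
        print('side',s,'tool z of tip',z.round(1),'tool xy there',X[b].mean(0).round(1),'x range',np.percentile(X[b][:,0],[5,95]).round(1),'world z min',(np.percentile(W_[:,2],3)*1e3).round(1),k.sum())
E
python3 - <<'E'
from tip import *
where();tips('s3');where()
E
```

```text
t 3.05 jig [-207.9    0.3] 25.4 rot err vs tool(9) [-0.07 -0.11  0.33] F jig [0.99 1.16] 0.02 w 0.06439611274982435
side -1 tool z of tip -40.6 tool xy there [  8.4 -39.  -45.7] x range [ 0.2 14.3] world z min 66.7 321
side 1 tool z of tip -38.9 tool xy there [  6.1  35.4 -44.4] x range [-7.  13.5] world z min 64.1 315
t 3.1 jig [-207.9    0.4] 25.3 rot err vs tool(9) [-0.06 -0.11  0.33] F jig [-0.46  0.23] -0.64 w 0.06370192578771888
```

move_arm(
  linear=[
    [-1.5,0,9],
    [-1.5,0,9],
    [-1,0,6],
    [0,0,0],
    [0,0,0],
    [0,0,0],
    [0,0,0],
  ],
  rot=[
    [0,0,0],
    [0,0,0],
    [0,0,0],
    [0,0,0],
    [0,0,0],
    [0,0,0],
    [0,0,0],
  ],
)

```text
time_s: 3.68
ee_pos: [0.5711, -0.129, 0.0011]
tool_rot: [0.725, 0.684, 0.057, -0.053]
ft_force: [-0.2, 0.3, -0.0]
grip_width: 0.0643
```

```bash
python3 - <<'E'
from tip import *
tips('s4');where()
c=load('s4')
cv2.imwrite('pics/c4.png',cv2.resize(c['img'][160:220,310:390],(800,600),interpolation=cv2.INTER_CUBIC)[:, :, ::-1])
E
```

```text
side -1 tool z of tip -42.3 tool xy there [  8.5 -40.2 -48. ] x range [-1.6 15.2] world z min 44.3 314
side 1 tool z of tip -41.7 tool xy there [  6.6  35.4 -47. ] x range [-8.9 13.5] world z min 43.3 302
t 3.7333 jig [-2.082e+02  1.000e-01] 1.2 rot err vs tool(9) [-0.09 -0.11  0.33] F jig [ 0.05 -0.19] 0.13 w 0.06397331260392566
```

View pics/c4.png

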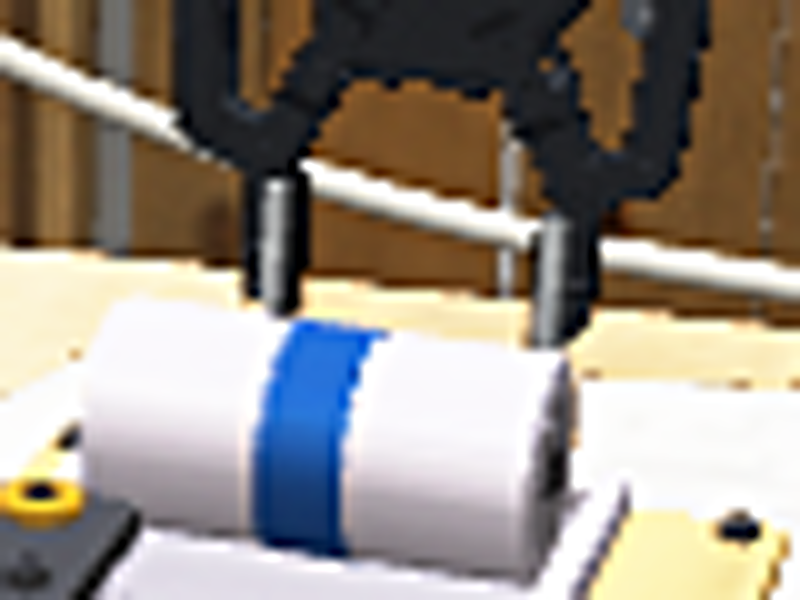

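move_arm(
  linear=[
    [-1,0,6],
    [5,0,0.8],
    [6,0,1],
    [6,0,1],
    [4,0,0.6],
    [3,0,0.5],
    [2,0,0.3],
    [2,0,0.3],
    [0,0,0],
    [0,0,0],
  ],
  rot=[
    [0,0,0],
    [0,0,0],
    [0,0,0],
    [0,0,0],
    [0,0,0],
    [0,0,0],
    [0,0,0],
    [0,0,0],
    [0,0,0],
    [0,0,0],
  ],
)

```text
time_s: 4.57
ee_pos: [0.5724, -0.1009, -0.0052]
tool_rot: [0.725, 0.684, 0.056, -0.053]
ft_force: [0.2, -0.2, 0.7]
grip_width: 0.0643
```

```bash
cat > rol.py <<'E'
from tip import *
def roller(f):  # blue band centre and white ends from top depth
    c=cap('top',f);im=c['img'].astype(int);b=(im[...,2]>im[...,0]+60)&(im[...,2]>110)
    b[:,:250]=0;b[:,385:]=0;b[:165]=0;b[250:]=0
    v,u=np.nonzero(b)
    w=np.array([px(c,a,q,.068) for a,q in zip(u,v)])
    jj=np.array([toj(x) for x in w]);print('band n',len(u),'jig x range',jj[:,0].min(),jj[:,0].max(),'y',jj[:,1].min(),jj[:,1].max(),'mean',jj.mean(0).round(1), 'zdepth',np.median([px(c,a,q)[2] for a,q in zip(u,v)]).round(3))
E
python3 - <<'E'
from rol import *
where();roller('t3')
E
```

```text
t 4.5667 jig [-179.9    0.2] -5.2 rot err vs tool(9) [-0.06 -0.12  0.33] F jig [-0.18 -0.18] 0.73 w 0.06430965454595625
band n 155 jig x range -151.0 -101.9 y -10.0 10.0 mean [-126.4    0.3] zdepth 0.065
```

Now slowly on to contact.

move_arm(
  linear=[
    [2,0,0.3],
    [2,0,0.3],
    [2,0,0.3],
    [2,0,0.3],
    [2,0,0.3],
    [2,0,0.3],
    [2,0,0.3],
    [2,0,0.3],
    [2,0,0.3],
    [2,0,0.3],
  ],
  rot=[
    [0,0,0],
    [0,0,0],
    [0,0,0],
    [0,0,0],
    [0,0,0],
    [0,0,0],
    [0,0,0],
    [0,0,0],
    [0,0,0],
    [0,0,0],
  ],
)

```text
time_s: 5.45
ee_pos: [0.5736, -0.0806, -0.0051]
tool_rot: [0.725, 0.684, 0.056, -0.053]
ft_force: [0.0, -0.7, 0.3]
grip_width: 0.0643
```

```bash
python3 - <<'E'
from rol import *
where();roller('t4')
c=load('t4')
cv2.imwrite('pics/c5.png',cv2.resize(c['img'][165:255,300:420],(800,600),interpolation=cv2.INTER_CUBIC)[:, :, ::-1])
E
```

```text
t 5.45 jig [-1.596e+02  1.000e-01] -5.1 rot err vs tool(9) [-0.06 -0.11  0.35] F jig [-0.73 -0.07] 0.32 w 0.06426741902590548
band n 155 jig x range -148.2 -97.0 y -10.0 10.0 mean [-123.1    0. ] zdepth 0.065
```

View pics/c5.png

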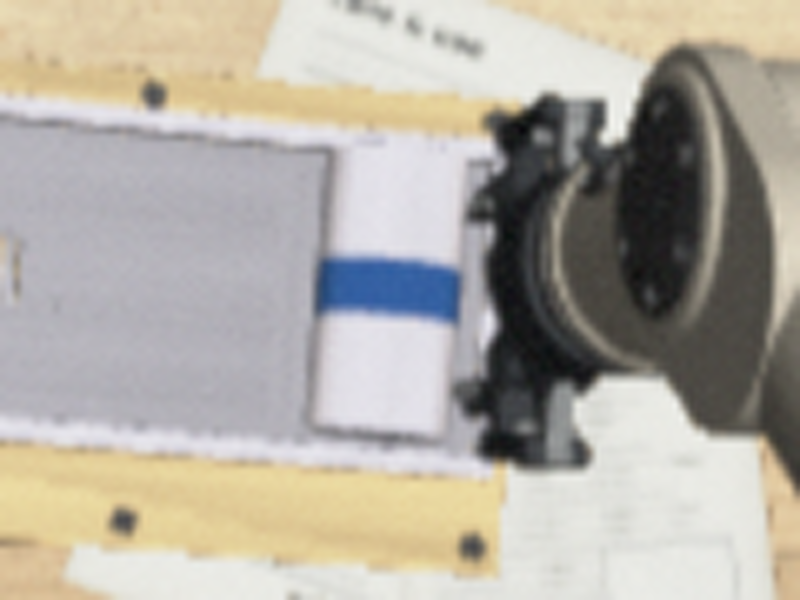

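move_arm(
  linear=[
    [3,0,0.5],
    [3,0,0.5],
    [3,0,0.5],
    [3,0,0.5],
    [3,0,0.5],
    [3,0,0.5],
    [3,0,0.5],
    [3,0,0.5],
    [3,0,0.5],
    [3,0,0.5],
    [3,0,0.5],
    [3,0,0.2],
    [3,0,0],
    [3,0,0],
    [3,0,0],
    [3,0,0],
    [3,0,0],
    [3,0,0],
    [3,0,0],
    [3,0,0],
  ],
  rot=[
    [0,0,0],
    [0,0,0],
    [0,0,0],
    [0,0,0],
    [0,0,0],
    [0,0,0],
    [0,0,0],
    [0,0,0],
    [0,0,0],
    [0,0,0],
    [0,0,0],
    [0,0,0],
    [0,0,0],
    [0,0,0],
    [0,0,0],
    [0,0,0],
    [0,0,0],
    [0,0,0],
    [0,0,0],
    [0,0,0],
  ],
)

```text
time_s: 7.17
ee_pos: [0.577, -0.0202, -0.0014]
tool_rot: [0.725, 0.684, 0.056, -0.053]
ft_force: [0.0, -2.9, 1.0]
grip_width: 0.0638
```

```bash
cat >> rol.py <<'E'
def sq(f):  # white roller edges: yaw
    c=load(f);d=c['depth']
E
python3 - <<'E'
from rol import *
where();roller('t5')
c=load('t5')
cv2.imwrite('pics/c6.png',cv2.resize(c['img'][165:255,260:380],(800,600),interpolation=cv2.INTER_CUBIC)[:, :, ::-1])
E
```

```text
t 7.1667 jig [-99.2  -0.3] -1.4 rot err vs tool(9) [-0.06 -0.11  0.33] F jig [-2.94 -0.17] 1.03 w 0.06380871876025968
band n 159 jig x range -89.9 -38.7 y -12.0 8.9 mean [-64.7  -1.4] zdepth 0.069
```

View pics/c6.png

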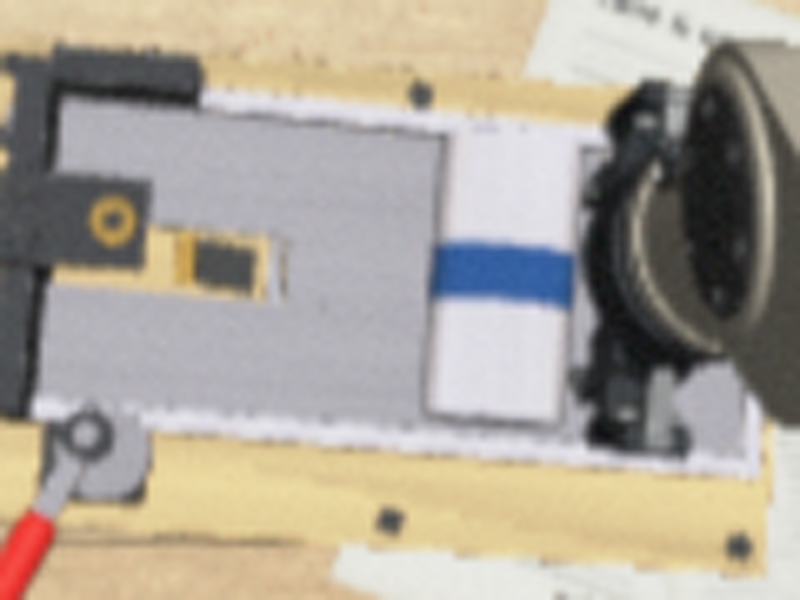

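move_arm(
  linear=[
    [3,0,0],
    [3,0,0],
    [3,0,0],
    [3,0,0],
    [3,0,0],
    [3,0,0],
    [3,0,0],
    [3,0,0],
    [3,0,0],
    [3,0,0],
    [3,0,0],
    [3,0,0],
    [3,0,0],
    [3,0,0],
    [3,0,0],
    [3,0,0],
    [3,0,0],
    [3,0,0],
    [3,0,0],
    [3,0,0],
  ],
  rot=[
    [0,0,0],
    [0,0,0],
    [0,0,0],
    [0,0,0],
    [0,0,0],
    [0,0,0],
    [0,0,0],
    [0,0,0],
    [0,0,0],
    [0,0,0],
    [0,0,0],
    [0,0,0],
    [0,0,0],
    [0,0,0],
    [0,0,0],
    [0,0,0],
    [0,0,0],
    [0,0,0],
    [0,0,0],
    [0,0,0],
  ],
)

```text
time_s: 8.88
ee_pos: [0.5804, 0.0389, 0.0078]
tool_rot: [0.725, 0.684, 0.056, -0.053]
ft_force: [-1.1, -3.5, 1.4]
grip_width: 0.0636
```

move_arm(
  linear=[
    [3,0,0],
    [3,0,0],
    [3,0,0],
    [3,0,0],
    [3,0,0],
    [3,0,0],
    [3,0,0],
    [3,0,0],
    [3,0,0],
    [3,0,0],
    [3,0,0],
    [3,0,0],
    [3,0,0],
    [3,0,0],
    [3,0,0],
    [3,0,0],
    [3,0,0],
    [3,0,0],
    [2,0,0],
    [2,0,0],
  ],
  rot=[
    [0,0,0],
    [0,0,0],
    [0,0,0],
    [0,0,0],
    [0,0,0],
    [0,0,0],
    [0,0,0],
    [0,0,0],
    [0,0,0],
    [0,0,0],
    [0,0,0],
    [0,0,0],
    [0,0,0],
    [0,0,0],
    [0,0,0],
    [0,0,0],
    [0,0,0],
    [0,0,0],
    [0,0,0],
    [0,0,0],
  ],
)

```text
time_s: 10.55
ee_pos: [0.5838, 0.0963, 0.0168]
tool_rot: [0.725, 0.684, 0.056, -0.053]
ft_force: [-1.0, -3.7, 1.1]
grip_width: 0.0642
```

```bash
python3 - <<'E'
from rol import *
where();roller('t6')
c=load('t6')
cv2.imwrite('pics/c7.png',cv2.resize(c['img'][165:255,240:360],(800,600),interpolation=cv2.INTER_CUBIC)[:, :, ::-1])
E
```

```text
t 10.55 jig [17.6 -1. ] 16.8 rot err vs tool(9) [-0.05 -0.09  0.33] F jig [-3.75  0.76] 1.09 w 0.06423175215020271
band n 121 jig x range 31.9 71.0 y -14.7 5.4 mean [52.3 -4.4] zdepth 0.089
```

View pics/c7.png

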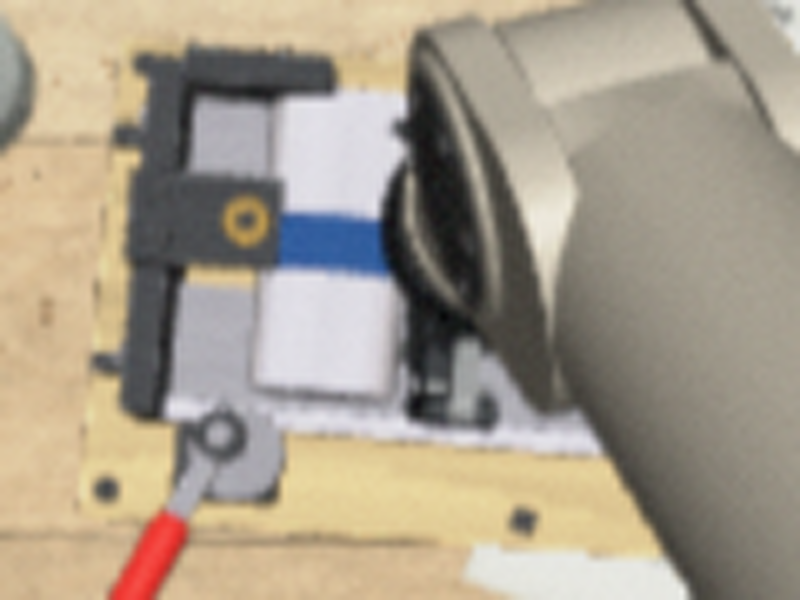

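move_arm(
  linear=[
    [3,0,0],
    [3,0,0],
    [3,0,0],
    [3,0,0],
    [3,0,0],
    [3,0,0],
    [3,0,0],
    [2,0,0],
    [2,0,0],
    [1.5,0,0],
    [1.5,0,0],
    [1.5,0,0],
    [1,0,0],
  ],
  rot=[
    [0,0,0],
    [0,0,0],
    [0,0,0],
    [0,0,0],
    [0,0,0],
    [0,0,0],
    [0,0,0],
    [0,0,0],
    [0,0,0],
    [0,0,0],
    [0,0,0],
    [0,0,0],
    [0,0,0],
  ],
)

```text
time_s: 11.68
ee_pos: [0.5855, 0.1258, 0.0215]
tool_rot: [0.725, 0.684, 0.056, -0.053]
ft_force: [-0.6, -3.6, 1.4]
grip_width: 0.0642
```

```bash
python3 - <<'E'
from rol import *
where();roller('t7')
E
```

```text
t 11.6833 jig [47.1 -1.1] 21.5 rot err vs tool(9) [-0.05 -0.12  0.34] F jig [-3.59  0.43] 1.41 w 0.06418355050252146
band n 18 jig x range 64.8 71.2 y -13.2 4.7 mean [68.8 -3.4] zdepth 0.092
```

Close to home; creep on until the force rises.

move_arm(
  linear=[
    [1,0,0],
    [1,0,0],
    [0,0,0],
  ],
  rot=[
    [0,0,0],
    [0,0,0],
    [0,0,0],
  ],
)

```text
time_s: 11.98
ee_pos: [0.5856, 0.1273, 0.0217]
tool_rot: [0.725, 0.684, 0.056, -0.053]
ft_force: [-0.5, -4.1, 0.7]
grip_width: 0.0639
```

move_arm(
  linear=[
    [1,0,0],
    [0,0,0],
  ],
  rot=[
    [0,0,0],
    [0,0,0],
  ],
)

```text
time_s: 12.15
ee_pos: [0.5855, 0.1273, 0.0217]
tool_rot: [0.725, 0.684, 0.056, -0.053]
ft_force: [-0.9, -6.1, 0.9]
grip_width: 0.064
```

```bash
python3 - <<'E'
from rol import *
where()
E
```

```text
t 12.15 jig [48.7 -1.1] 21.7 rot err vs tool(9) [-0.03 -0.21  0.38] F jig [-6.1   0.62] 0.92 w 0.06398967414743657
```

move_arm(
  linear=[
    [1,0,0],
    [1,0,0],
    [0,0,0],
    [0,0,0],
    [0,0,0],
  ],
  rot=[
    [0,0,0],
    [0,0,0],
    [0,0,0],
    [0,0,0],
    [0,0,0],
  ],
)

```text
time_s: 12.57
ee_pos: [0.5855, 0.1273, 0.0217]
tool_rot: [0.726, 0.684, 0.055, -0.052]
ft_force: [-0.5, -10.6, 2.7]
grip_width: 0.0646
```

```bash
python3 - <<'E'
from rol import *
where()
c=cap('side','s5');A=c['img'][175:265,290:410][:, :, ::-1]
cv2.imwrite('pics/c8.png',cv2.resize(A,(800,600),interpolation=cv2.INTER_CUBIC))
E
```

```text
t 12.5667 jig [48.6 -1.1] 21.7 rot err vs tool(9) [-0.01 -0.33  0.45] F jig [-10.56  -0.07] 2.71 w 0.06464256473098354
```

View pics/c8.png

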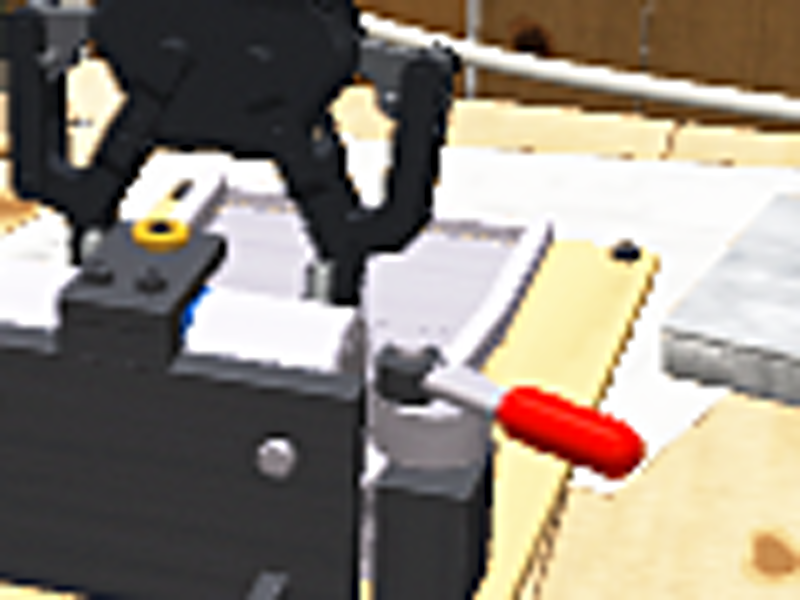

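move_arm(
  linear=[
    [-1,0,0],
    [-1,0,0],
    [-1,0,0],
    [-1,0,0],
    [-1,0,0],
    [-1,0,0],
    [-1,0,0],
    [-1,0,0],
    [-1,0,0],
    [-1,0,0],
    [0,0,0],
    [0,0,0],
  ],
  rot=[
    [0,0,0],
    [0,0,0],
    [0,0,0],
    [0,0,0],
    [0,0,0],
    [0,0,0],
    [0,0,0],
    [0,0,0],
    [0,0,0],
    [0,0,0],
    [0,0,0],
    [0,0,0],
  ],
)

```text
time_s: 13.62
ee_pos: [0.5852, 0.1211, 0.0207]
tool_rot: [0.725, 0.684, 0.056, -0.053]
ft_force: [-0.7, -0.1, -0.4]
grip_width: 0.0643
```

```bash
python3 - <<'E'
from rol import *
where();roller('t8')
# roller back edge, away from hand and plate, from top image profile at jig y=30..50
c=load('t8')
for y in(-45,-30,25,35,45,52):
    r=[]
    for x in range(36,112,4):
        u,v=proj(c,np.r_[tow(x,y),.08]);r.append(int(c['img'][int(round(v)),int(round(u))].mean()))
    print(y,r)
E
```

```text
t 13.6167 jig [42.4 -1.2] 20.7 rot err vs tool(9) [-0.06 -0.1   0.34] F jig [-0.09  0.73] -0.43 w 0.0642871618410984
band n 34 jig x range 59.8 71.2 y -13.6 4.7 mean [66.3 -4. ] zdepth 0.091
-45 [91, 163, 103, 36, 32, 27, 80, 136, 223, 225, 226, 226, 224, 220, 221, 223, 219, 186, 59]
-30 [98, 53, 33, 24, 33, 77, 158, 221, 222, 222, 224, 223, 221, 219, 218, 219, 217, 169, 91]
25 [25, 39, 52, 113, 139, 166, 215, 220, 222, 224, 225, 224, 222, 223, 221, 223, 222, 181, 82]
35 [55, 40, 40, 79, 142, 182, 212, 220, 222, 225, 225, 224, 222, 221, 223, 225, 223, 193, 49]
45 [78, 61, 112, 176, 160, 168, 217, 220, 224, 223, 226, 225, 224, 222, 223, 225, 221, 205, 73]
52 [68, 38, 63, 174, 140, 150, 143, 191, 191, 190, 185, 178, 167, 149, 145, 139, 195, 184, 89]
```

move_arm(
  linear=[
    [-1.5,0,0],
    [-1.5,0,0],
    [-1.5,0,0],
    [-1.5,0,0],
    [-1.5,0,0],
    [-1.5,0,0],
    [0,0,0],
    [0,0,0],
  ],
  rot=[
    [0,0,0],
    [0,0,0],
    [0,0,0],
    [0,0,0],
    [0,0,0],
    [0,0,0],
    [0,0,0],
    [0,0,0],
  ],
)

```text
time_s: 14.33
ee_pos: [0.5847, 0.1119, 0.0193]
tool_rot: [0.725, 0.684, 0.056, -0.053]
ft_force: [-0.1, 0.4, 0.5]
grip_width: 0.0638
```

```bash
cat >> rol.py <<'E'
def prof(f,xs=range(36,116,4)):
    c=load(f)
    for y in(-45,-30,25,35,45):
        print(y,[int(c['img'][int(round(v)),int(round(u))].mean()) for u,v in (proj(c,np.r_[tow(x,y),.08]) for x in xs)])
E
python3 - <<'E'
from rol import *
where();roller('t9');prof('t9')
plan(25,5,140,tool(9),5)
E
```

```text
t 14.3333 jig [33.3 -1.1] 19.3 rot err vs tool(9) [-0.05 -0.11  0.35] F jig [0.41 0.1 ] 0.5 w 0.06378898410384243
band n 54 jig x range 54.9 71.2 y -14.0 4.7 mean [63.2 -4.7] zdepth 0.088
-45 [65, 22, 29, 49, 111, 187, 222, 220, 225, 225, 225, 224, 225, 221, 223, 222, 215, 186, 57, 33]
-30 [24, 39, 70, 89, 145, 203, 220, 221, 222, 222, 224, 226, 221, 220, 218, 220, 215, 169, 88, 61]
25 [37, 170, 180, 177, 138, 164, 218, 221, 223, 224, 224, 224, 222, 222, 223, 224, 222, 181, 82, 66]
35 [75, 143, 182, 181, 146, 182, 213, 220, 223, 223, 224, 224, 223, 223, 224, 223, 223, 191, 48, 43]
45 [136, 177, 177, 176, 162, 172, 217, 221, 222, 224, 224, 225, 222, 222, 224, 225, 224, 205, 71, 47]
{"linear":[[2.1, -1.2, -24.1], [2.0, -1.2, -24.1], [2.1, -1.2, -24.1], [2.1, -1.2, -24.1], [2.1, -1.3, -24.1]],
"rot":[[0.01, 0.02, -0.07], [0.01, 0.02, -0.07], [0.01, 0.02, -0.07], [0.01, 0.02, -0.07], [0.01, 0.02, -0.07]]}
```

move_arm(
  linear=[
    [0,0,-10],
    [0,0,-24],
    [0,0,-30],
    [0,0,-30],
    [0,0,-26],
    [0,0,0],
  ],
  rot=[
    [0,0,0],
    [0,0,0],
    [0,0,0],
    [0,0,0],
    [0,0,0],
    [0,0,0],
  ],
)

```text
time_s: 14.88
ee_pos: [0.5873, 0.0934, 0.1443]
tool_rot: [0.725, 0.684, 0.06, -0.05]
ft_force: [0.9, -0.7, -0.3]
grip_width: 0.0642
```

```bash
python3 - <<'E'
from rol import *
where();roller('t10');prof('t10')
plan(140,118,140,tool(0),10)
# lever: red grip centroid
c=load('t10');im=c['img'].astype(int);m=(im[...,0]>150)&(im[...,1]<90)&(im[...,2]<90);m[:,:240]=0;m[:,310:]=0;m[:225]=0
v,u=np.nonzero(m);w=toj(px(c,u.mean(),v.mean(),.088));print('grip',w,len(u),np.arctan2(w[1]-72.8,w[0]-86)-.873)
E
```

```text
t 14.8833 jig [14.9 -4.7] 144.3 rot err vs tool(9) [-0.61 -0.04  0.33] F jig [-0.65 -0.93] -0.34 w 0.06415276803810072
band n 54 jig x range 54.9 71.2 y -14.0 4.7 mean [63.2 -4.7] zdepth 0.089
-45 [139, 177, 176, 175, 157, 188, 222, 220, 221, 222, 223, 222, 222, 220, 219, 220, 214, 186, 55, 38]
-30 [170, 176, 176, 180, 145, 199, 216, 219, 218, 221, 220, 223, 221, 218, 216, 215, 215, 167, 93, 58]
25 [172, 175, 175, 177, 136, 161, 215, 218, 222, 222, 222, 222, 220, 219, 220, 223, 220, 177, 81, 68]
35 [180, 177, 176, 178, 143, 178, 209, 217, 218, 222, 223, 222, 221, 220, 221, 224, 221, 189, 49, 48]
45 [176, 178, 174, 177, 157, 167, 212, 218, 221, 223, 223, 222, 222, 220, 222, 224, 222, 200, 74, 48]
{"linear":[[12.3, -12.2, 2.0], [12.3, -12.2, 1.9], [12.3, -12.2, 1.6], [12.4, -12.2, 1.5], [12.4, -12.2, 1.3], [12.4, -12.2, 1.1], [12.5, -12.2, 0.9], [12.5, -12.1, 0.7], [12.4, -12.2, 0.6], [12.6, -12.1, 0.4]],
"rot":[[0.04, -0.89, -0.04], [0.04, -0.89, -0.04], [0.04, -0.89, -0.04], [0.04, -0.89, -0.04], [0.04, -0.89, -0.04], [0.04, -0.89, -0.04], [0.04, -0.89, -0.04], [0.04, -0.89, -0.04], [0.04, -0.89, -0.04], [0.04, -0.89, -0.04]]}
grip [108.6 122.3] 95 0.2694958314266167
```

move_arm(
  linear=[
    [12.3,-12.2,2],
    [12.3,-12.2,2],
    [12.3,-12.2,1.5],
    [12.4,-12.2,1.5],
    [12.4,-12.2,1.3],
    [12.4,-12.2,1],
    [12.5,-12.2,1],
    [12.5,-12.2,0.7],
    [12.5,-12.2,0.5],
    [12.5,-12.2,0.5],
    [0,0,0],
    [0,0,0],
    [0,0,0],
    [0,0,0],
  ],
  rot=[
    [0,-0.9,0],
    [0,-0.9,0],
    [0,-0.9,0],
    [0,-0.9,0],
    [0,-0.9,0],
    [0,-0.9,0],
    [0,-0.9,0],
    [0,-0.9,0],
    [0,-0.9,0],
    [0,-0.9,0],
    [0,0,0],
    [0,0,0],
    [0,0,0],
    [0,0,0],
  ],
  claw=1,
)

```text
time_s: 16.1
ee_pos: [0.4695, 0.224, 0.1361]
tool_rot: [0.728, 0.686, -0.001, 0.001]
ft_force: [0.1, -0.4, -0.7]
grip_width: -0.0003
```

```bash
cat > tip2.py <<'E'
from rol import *
def tip2(f):
    c=cap('side',f);p,r=cur();d=c['depth'];H,W=d.shape;u,v=np.meshgrid(np.arange(W),np.arange(H))
    q=np.stack([(u-c['mtx'][0,2])/c['mtx'][0,0]*d,(v-c['mtx'][1,2])/c['mtx'][1,1]*d,d,np.ones_like(d)],-1)@np.linalg.inv(c['view']).T
    Q=q[...,:3].astype(float);L=r.inv().apply((Q-p).reshape(-1,3)).reshape(Q.shape)*1e3
    m=(d>0)&(abs(L[...,0])<45)&(abs(L[...,1])<60)&(L[...,2]>-130)&(L[...,2]<40)
    X=L[m]
    for z in range(-70,40,5):
        k=abs(X[:,2]-z)<2.5
        if k.sum()>3: print(z,k.sum(),'x',np.percentile(X[k][:,0],[5,95]).round(),'y',np.percentile(X[k][:,1],[5,95]).round())
E
python3 - <<'E'
from tip2 import *
where();tip2('s6')
E
```

```text
t 16.1 jig [139.2 119.8] 136.1 rot err vs tool(9) [-0.02 -9.14  0.44] F jig [-0.4  -0.11] -0.67 w -0.0002631351442503902
-70 62 x [ 3. 14.] y [-19.  17.]
-65 48 x [ 1. 13.] y [-13.  11.]
-60 47 x [ 7. 13.] y [-13.  11.]
-55 50 x [-1. 13.] y [-14.  11.]
-50 53 x [ 5. 13.] y [-14.  12.]
-45 47 x [ 5. 13.] y [-14.  12.]
-40 49 x [ 5. 13.] y [-14.  10.]
-35 33 x [ 6. 13.] y [-9. 10.]
-30 20 x [-1. 12.] y [-7.  6.]
```

move_arm(
  linear=[
    [1,0,20],
    [0,0,25],
    [0,0,25],
    [0,0,20],
    [0,0,9],
    [0,0,0],
    [0,0,0],
    [0,0,0],
    [0,0,0],
  ],
  rot=[
    [0,0,0],
    [0,0,0],
    [0,0,0],
    [0,0,0],
    [0,0,0],
    [0,0,0],
    [0,0,0],
    [0,0,0],
    [0,0,0],
  ],
)

```text
time_s: 16.9
ee_pos: [0.4701, 0.2265, 0.0387]
tool_rot: [0.727, 0.686, 0.001, 0.001]
ft_force: [0.5, 0.3, 0.3]
grip_width: 0.0003
```

```bash
cat > lev.py <<'E'
from tip2 import *
def grip(f):
    c=cap('side',f);im=c['img'].astype(int);m=(im[...,0]>140)&(im[...,1]<80)&(im[...,2]<80);m[:,:330]=0;m[:,450:]=0;m[:205]=0;m[270:]=0
    v,u=np.nonzero(m);w=toj(px(c,u.mean(),v.mean(),.083));print('grip',w,len(u),'q',np.arctan2(w[1]-72.8,w[0]-86)-.873,'r',np.hypot(w[1]-72.8,w[0]-86))
E
python3 - <<'E'
from lev import *
where();grip('s7');tip2('s8')
E
```

```text
t 16.9 jig [141.7 119.2] 38.7 rot err vs tool(9) [-0.15 -9.04  0.35] F jig [ 0.29 -0.48] 0.28 w 0.00032734192598899374
grip [112.9 136.5] 43 q 0.2982216191527678 r 69.14694497951446
-70 44 x [-1. 14.] y [-16.  17.]
-65 41 x [ 4. 14.] y [-13.  11.]
-60 41 x [ 7. 13.] y [-14.  11.]
-55 59 x [-27.  13.] y [-14.  58.]
-50 79 x [-26.  13.] y [-21.  56.]
-45 77 x [-28.  13.] y [-23.  57.]
-40 67 x [-44.  13.] y [-18.  57.]
-35 60 x [-45.  13.] y [-10.  56.]
-30 43 x [-45.  12.] y [-6. 58.]
-25 32 x [-45. -16.] y [35. 58.]
-20 36 x [-44. -16.] y [26. 58.]
-15 66 x [-42. -17.] y [26. 56.]
-10 49 x [-39. -16.] y [26. 59.]
-5 48 x [-39. -17.] y [25. 57.]
0 40 x [-39. -17.] y [25. 57.]
5 53 x [-38. -17.] y [25. 58.]
10 43 x [-38. -17.] y [26. 57.]
15 41 x [-38. -18.] y [25. 57.]
20 59 x [-38.  -3.] y [24. 57.]
25 255 x [-37.   3.] y [18. 56.]
30 120 x [-37.   5.] y [15. 57.]
35 176 x [-37.  42.] y [-55.  55.]
```

```bash
python3 - <<'E'
from lev import *
p=toj(cur()[0])
for ph in np.linspace(1.14,2.42,17):
    e=np.array([np.cos(ph),np.sin(ph)]);n=np.array([e[1],-e[0]])
    g=np.array([86,72.8])+58*e+20*n
    d=g-p;print(round(ph-.873,2),g.round(1),'[%.1f, %.1f, 0]'%(d[0],-d[1]));p=g
E
```

```text
0.27 [128.4 117.1] [-13.2, 2.5, 0]
0.35 [124.7 120.4] [-3.7, -3.2, 0]
0.43 [120.8 123.3] [-3.9, -2.9, 0]
0.51 [116.6 126. ] [-4.1, -2.6, 0]
0.59 [112.3 128.2] [-4.3, -2.3, 0]
0.67 [107.8 130.2] [-4.5, -1.9, 0]
0.75 [103.1 131.7] [-4.7, -1.6, 0]
0.83 [ 98.4 132.9] [-4.8, -1.2, 0]
0.91 [ 93.5 133.7] [-4.8, -0.8, 0]
0.99 [ 88.6 134.1] [-4.9, -0.4, 0]
1.07 [ 83.7 134.1] [-4.9, -0.0, 0]
1.15 [ 78.8 133.7] [-4.9, 0.4, 0]
1.23 [ 74. 133.] [-4.8, 0.8, 0]
1.31 [ 69.2 131.8] [-4.8, 1.2, 0]
1.39 [ 64.6 130.3] [-4.7, 1.5, 0]
1.47 [ 60.  128.4] [-4.5, 1.9, 0]
1.55 [ 55.7 126.1] [-4.4, 2.3, 0]
```

move_arm(
  linear=[
    [-7,1.5,0],
    [-6,1,0],
    [-3.7,-3.2,0],
    [-4,-3,0],
    [-4,-2.6,0],
    [-4.3,-2.3,0],
    [-4.5,-2,0],
    [-4.7,-1.6,0],
    [-4.8,-1.2,0],
    [-4.8,-0.8,0],
    [-4.9,-0.4,0],
    [0,0,0],
    [0,0,0],
  ],
  rot=[
    [0,0,0],
    [0,0,0],
    [0,0,0],
    [0,0,0],
    [0,0,0],
    [0,0,0],
    [0,0,0],
    [0,0,0],
    [0,0,0],
    [0,0,0],
    [0,0,0],
    [0,0,0],
    [0,0,0],
  ],
)

```text
time_s: 18.08
ee_pos: [0.4512, 0.1735, 0.0373]
tool_rot: [0.727, 0.686, -0.001, 0.001]
ft_force: [-0.5, 0.2, -0.2]
grip_width: 0.0
```

```bash
python3 - <<'E'
from lev import *
where();grip('s9');c=cap('top','t11')
im=c['img'].astype(int);m=(im[...,0]>150)&(im[...,1]<90)&(im[...,2]<90);m[:,:240]=0;m[:,320:]=0;m[:225]=0
v,u=np.nonzero(m)
if len(u): w=toj(px(c,u.mean(),v.mean(),.088));print('top grip',w,len(u),np.arctan2(w[1]-72.8,w[0]-86)-.873)
E
```

```text
t 18.0833 jig [ 87.8 135.4] 37.3 rot err vs tool(9) [ 0.   -9.15  0.39] F jig [0.14 0.48] -0.21 w 5.150222111709677e-06
grip [ 71.3 112.9] 49 q 1.049167844620665 r 42.70948372434395
```

move_arm(
  linear=[
    [-4.9,0,0],
    [-4.9,0.4,0],
    [-4.8,0.8,0],
    [-4.8,1.2,0],
    [-4.7,1.5,0],
    [-4.5,1.9,0],
    [-4.4,2.3,0],
    [0,0,0],
    [0,0,0],
  ],
  rot=[
    [0,0,0],
    [0,0,0],
    [0,0,0],
    [0,0,0],
    [0,0,0],
    [0,0,0],
    [0,0,0],
    [0,0,0],
    [0,0,0],
  ],
)

```text
time_s: 18.93
ee_pos: [0.4568, 0.1428, 0.0375]
tool_rot: [0.727, 0.687, -0.0, -0.001]
ft_force: [-2.8, 8.2, 1.4]
grip_width: -0.0002
```

```bash
python3 - <<'E'
from lev import *
where();grip('s10');roller('t12');prof('t12')
p=toj(cur()[0])
for ph in np.linspace(2.5,2.66,3):
    e=np.array([np.cos(ph),np.sin(ph)]);n=np.array([e[1],-e[0]])
    g=np.array([86,72.8])+58*e+20*n
    d=g-p;print(round(ph-.873,2),g.round(1),'[%.1f, %.1f, 0]'%(d[0],-d[1]));p=g
E
```

```text
t 18.9333 jig [ 57.4 128.3] 37.5 rot err vs tool(9) [ 0.04 -8.97  0.24] F jig [8.08 3.23] 1.41 w -0.00016864349738139308
grip [ 48.8 104.4] 61 q 1.5644107966430825 r 48.80983507450113
band n 52 jig x range 55.3 71.4 y -16.1 4.0 mean [63.7 -6.4] zdepth 0.089
-45 [172, 172, 175, 170, 170, 194, 219, 217, 218, 220, 221, 220, 219, 216, 217, 216, 203, 171, 51, 40]
-30 [172, 175, 174, 173, 141, 197, 214, 218, 217, 216, 218, 219, 217, 213, 211, 215, 208, 162, 97, 58]
25 [173, 173, 174, 175, 157, 138, 197, 214, 217, 220, 222, 219, 220, 217, 216, 219, 218, 197, 151, 66]
35 [174, 173, 175, 175, 167, 154, 181, 212, 216, 217, 222, 221, 218, 216, 218, 221, 220, 212, 86, 45]
45 [176, 174, 173, 174, 171, 137, 195, 209, 185, 207, 168, 120, 155, 211, 215, 216, 218, 214, 157, 68]
1.63 [ 51.5 123.5] [-5.9, 4.8, 0]
1.71 [ 47.6 120.6] [-3.9, 2.9, 0]
1.79 [ 43.9 117.4] [-3.7, 3.2, 0]
```

move_arm(
  linear=[
    [-2,1.7,0],
    [-2,1.7,0],
    [0,0,0],
    [0,0,0],
  ],
  rot=[
    [0,0,0],
    [0,0,0],
    [0,0,0],
    [0,0,0],
  ],
)

```text
time_s: 19.37
ee_pos: [0.4582, 0.1407, 0.0374]
tool_rot: [0.726, 0.688, -0.0, -0.002]
ft_force: [-7.8, 14.3, 3.5]
grip_width: 0.0002
```

```bash
python3 - <<'E'
from lev import *
where();grip('s11');roller('t13');prof('t13')
E
```

```text
t 19.3667 jig [ 55.5 126.8] 37.4 rot err vs tool(9) [ 0.18 -8.88  0.11] F jig [13.83  8.56] 3.46 w 0.00020443544649841915
grip [ 48.1 102.9] 58 q 1.597401228566422 r 48.39855369739885
band n 51 jig x range 55.5 71.4 y -16.1 4.0 mean [63.8 -6.5] zdepth 0.088
-45 [172, 175, 174, 168, 171, 194, 217, 219, 219, 219, 223, 220, 217, 216, 218, 218, 204, 172, 50, 43]
-30 [172, 174, 174, 174, 142, 197, 214, 217, 216, 216, 219, 221, 218, 215, 212, 215, 207, 163, 89, 57]
25 [172, 173, 174, 172, 155, 135, 192, 214, 215, 221, 220, 220, 220, 216, 217, 219, 219, 197, 155, 64]
35 [174, 176, 173, 173, 168, 150, 180, 215, 215, 220, 220, 220, 220, 216, 216, 219, 220, 213, 92, 48]
45 [174, 173, 173, 174, 175, 128, 158, 134, 134, 142, 126, 120, 151, 212, 216, 216, 219, 217, 165, 71]
```

move_arm(
  linear=[
    [1,-1,0],
    [2,-2,0],
    [2,-3,0],
    [3,-4,0],
    [3,-6,0],
    [3,-6,0],
    [0,0,-15],
    [0,0,-25],
    [0,0,-30],
    [0,0,-30],
    [0,0,-10],
    [0,0,0],
    [0,0,0],
  ],
  rot=[
    [0,0,0],
    [0,0,0],
    [0,0,0],
    [0,0,0],
    [0,0,0],
    [0,0,0],
    [0,0,0],
    [0,0,0],
    [0,0,0],
    [0,0,0],
    [0,0,0],
    [0,0,0],
    [0,0,0],
  ],
)

```text
time_s: 20.55
ee_pos: [0.4394, 0.1515, 0.1473]
tool_rot: [0.727, 0.686, -0.001, 0.001]
ft_force: [-0.9, 0.8, -0.5]
grip_width: -0.0
```

```bash
python3 - <<'E'
from lev import *
where();grip('s12');roller('t14');prof('t14')
c=load('t14');im=c['img'].astype(int);m=(im[...,0]>150)&(im[...,1]<90)&(im[...,2]<90);m[:,:240]=0;m[:,320:]=0;m[:225]=0
v,u=np.nonzero(m)
if len(u): w=toj(px(c,u.mean(),v.mean(),.088));print('top grip',w,len(u),np.arctan2(w[1]-72.8,w[0]-86)-.873)
cv2.imwrite('pics/c9.png',cv2.resize(c['img'][165:255,240:360],(800,600),interpolation=cv2.INTER_CUBIC)[:, :, ::-1])
E
```

```text
t 20.55 jig [ 65.3 146. ] 147.3 rot err vs tool(9) [-0.06 -9.14  0.37] F jig [0.77 0.97] -0.52 w -2.4124883315629952e-05
grip [ 45.1 112.6] 119 q 1.4968243772070788 r 57.06881810586233
band n 53 jig x range 54.9 71.2 y -16.1 3.8 mean [63.1 -6.4] zdepth 0.088
-45 [172, 173, 172, 167, 169, 197, 216, 216, 218, 220, 219, 220, 217, 218, 217, 218, 200, 173, 52, 38]
-30 [173, 172, 174, 175, 143, 200, 216, 216, 216, 215, 217, 220, 216, 212, 211, 212, 207, 157, 97, 54]
25 [171, 173, 172, 174, 145, 149, 207, 214, 216, 217, 221, 220, 216, 215, 216, 219, 216, 181, 95, 67]
35 [172, 173, 173, 171, 166, 164, 193, 213, 216, 217, 220, 219, 218, 216, 216, 219, 217, 196, 64, 47]
45 [172, 172, 172, 174, 166, 149, 204, 211, 212, 220, 220, 220, 217, 213, 217, 217, 215, 212, 92, 51]
top grip [ 40.1 112.6] 16 1.5542531781355995
```

View pics/c9.png

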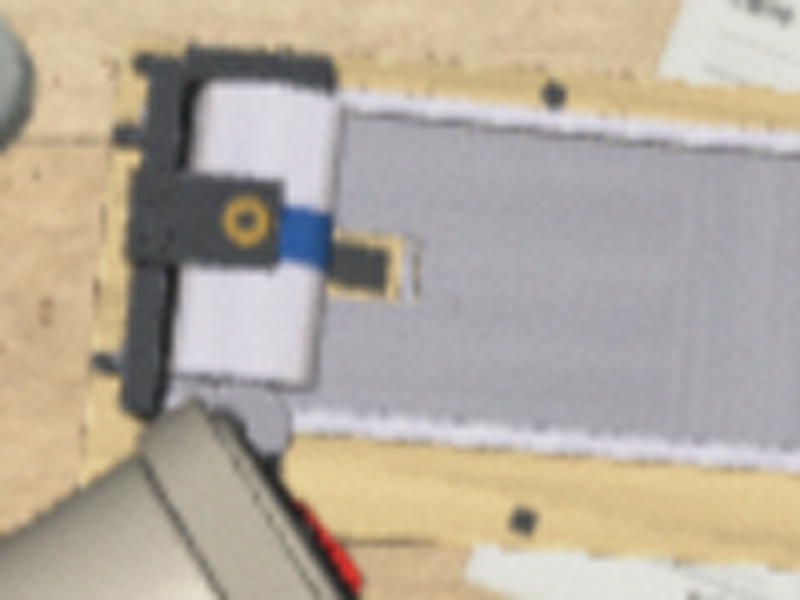

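```bash
python3 - <<'E'
from lev import *
where();grip('s13');arm.sign_off()
E
```

```text
t 20.65 jig [ 65.  146.9] 146.1 rot err vs tool(9) [ 0.1  -9.18  0.37] F jig [-0.1   0.08] 0.61 w -0.00010682725333059748
grip [ 45.1 112.6] 119 q 1.4968243772070788 r 57.06881810586233
the job is handed in; nothing more can be done
```

I pushed the roller up the ramp with two spread fingertips until it met the stop. I then backed off 15 mm and it stayed, held by the dog. With closed fingers I swung the cam lever round to about 1.5 rad, pushing with about 16 N at the end, then lifted the hand clear and handed the job in at about 20.7 s.

**Last checks**
- **Roller:** the final picture shows it by the stop and against the end fence, with the cam touching its other end. It had moved about 2 mm towards the fence during clamping. It looked square, with at most a slight skew.
- **Lever:** two views gave 1.50 and 1.55 rad. The side-view reading was the same before and at hand-in.
- **Hand:** it was well clear of everything, and the force readings were at noise level.
- **Bystanders:** I did not check their positions after the moves, but the hand's path stayed away from the jar, case and tin.

**What I could not confirm**
- **Clamping force:** I inferred it from the push on the lever and did not measure it after release. The lever and roller seemed to ease back slightly when I let go.
- **Dog:** I only know it is up because the roller held when the hand withdrew. No picture showed it.

**Disagreement:** the fingertips appeared about 30 mm higher in the cameras than the reported tool position implied. I went by the cameras, and the contacts came where they predicted.

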